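# Set the damper valve two turns open and hold it

## Task

Set the blue damper valve for the hardness tester: take the yellow crank handle on its red wheel and turn the wheel clockwise (seen from above) until it is fully shut against its stop, then back it off counter-clockwise by exactly two full turns without overshooting. Finish with the wheel still and the yellow handle still gripped between the fingers, so that a colleague can tighten the lock ring; do not let go, and leave the other things on the bench where they are.

Things in the scene. Friction and masses are not known exactly. Their poses are not given: they have to be found in the camera images.
- valve: Valve unit, fixed to the bench: 104 x 104 x 10 mm dark steel foot, blue round body with two side ports, brass lock ring under a red handwheel. Origin: centre of the foot's underside; z up along the wheel axis. On its own -x side a thin red index finger stands outside the rim, 62 mm from the axis, top 93 mm above the bench; at the shut stop the crank handle is beside this finger.
- wheel_centre (a point): Centre of the red three-spoked handwheel (92 mm across the rim's centre line, 103 mm outside, rim bar 11 mm thick), on its upright axis, 90 mm above the bench. The rim's and hub's tops are 96 to 102 mm above the bench. The wheel does not rise or sink as it turns.
- valve_wheel (a joint): Wheel angle in rad over several turns: 0 is shut against a fixed stop; grows counter-clockwise seen from above as it opens, 6.283 a turn, so two turns open is 12.566. Starts about half a turn to one and a half turns open. Light even friction of about 0.08 N m (2 N at the handle); stays where it is left.
- crank_handle: Yellow upright crank handle on the wheel's rim: round grip 20 mm in diameter, 54 mm tall, 46 mm from the wheel's axis. Origin on the grip's axis at half height, 127 mm above the bench; the grip spans 100 to 154 mm. It spins freely on its pin, so a gripper can hold it and keep its own orientation while carrying it round the circle.
- dropper_bottle: Small brown dropper bottle, 29 mm across, 90 mm tall, standing loose; origin at the centre of its underside. Leave alone.
- loupe: Black eye loupe, 37 mm across, 31 mm tall, loose; origin at the centre of its underside. Leave alone.
- log_book: Blue notebook lying flat, 148 x 105 x 14 mm, loose; origin at the centre of its underside. Leave alone.
- ref_block: Round grey steel test block, 58 mm across, 12 mm tall, loose; origin at the centre of its underside. Leave alone.
- screwdriver: Small screwdriver lying flat, 17 x 150 x 18 mm, its long axis is its own y, loose; origin at the centre of its underside. Leave alone.
Not all that is in view belongs to the job. There is more than one size of the valve; the job needs the larger.

How it is judged (in metres and radians):
On the way, in this order (a step that is already met when the one before it is completed fails the run):
1. the wheel is fully shut against its stop (value of joint valve_wheel below 0.09 rad), for 0.1 s.
2. the wheel is backed off two turns (value of joint valve_wheel between 12.316 and 12.816 rad), for 0.3 s.
At the end, for the whole second after the job is handed in: The wheel stands still two turns (12.57 rad, within 0.25 rad or 14 degrees) open from its stop, and the fingers still grip the yellow crank handle (more than 4 N on it, the grasp point within 35 mm of the grip's centre) (all of step 2 and velocity of joint valve_wheel between -0.1 and 0.1 rad/s and contact force between the fingers and crank_handle above 4 N and distance between the grasp point and crank_handle below 0.035 m); the arm keeps its last pose, push and grip.
It fails at once if the wheel is opened well past two turns (more than 0.5 rad beyond) (value of joint valve_wheel above 13.07 rad).
It fails at once if another thing on the bench is moved by more than 30 mm (distance of any of dropper_bottle, loupe, log_book, ref_block, screwdriver from where it was at the start of the episode above 0.03 m).
It also fails if it takes over 69 s, if anything falls off the work surface, if the arm or the gripper's body presses on something with over 40 N, if the wrist force passes 120 N, or if a joint passes its speed limit or range.

## Robot

A 6-joint arm with a two-finger parallel gripper is mounted at the origin on a cart in front of the work surface, level with it; the furniture and walls round the work are solid. World frame = base frame: x ahead of the robot, y to its left, z up, the work surface at z = 0. Lengths are in m, angles in degrees, forces in N, time in s.
With the tool pointing down it reaches from about 0.275 to 0.725 m from the base axis. Payload 5.6 kg.
Tool frame: the origin (TCP) lies at the very end of the fingers, on their centre line; the grasp point (between the pads) lies 19 mm behind it; z points along the fingers, y is the line along which they close (so a half turn about z gives the same grasp; the last joint's range is limited). The gripper opens to 85 mm and grips with 20 to 120 N. Pads are 22 mm wide; open, the fingers measure 114 mm over their backs; the gripper's body (76 mm by 85 mm) begins 54 mm behind the grasp point. The pads swing forward as they close: fully open they stand 13 mm farther back than shut.
Start: joints at [-59.267, 14.616, 6.199, 0, -81.583, -16.306], TCP at [0.137, -0.533, 0.231] pointing down, gripper open.
Joint ranges: [-168.99, 168.99], [-69.2, 112.95], [-62.41, 85.93], [-164.36, 98.24], [-168.68, -3.75], [-174.98, 174.98]. Speed limits (degrees/s): [147.25, 147.25, 180, 180, 180, 180].

## Interface

Orientations are given as [roll, pitch, yaw] about the fixed x, y, z axes, in that order (R = Rz(yaw) Ry(pitch) Rx(roll)).
In Python, from plant import arm, eyes gives the robot as it stands. The module is installed in compiled form; this text tells all that it offers.
- The arm moves only by the tool servo_tool, never from a script. Its argument "commands" is text: rows parted by semicolons, each of 7 numbers parted by spaces: the closure in counts, from 0 (fully open) to 255 (shut), then the shift along the tool's x, y, z in m, then the turn, a rotation vector about the tool's x, y, z in rad. A call has 1 to 12 rows; each row is the pose to reach, as a shift and turn from the pose commanded when the call began, along the tool's axes at that moment; what a row does not reach only later rows make up. A row lasts 1/8 s, in which the tool goes at most 62.5 mm and 10.7 degrees, less where a joint would pass 70% of its speed; a pose out of reach is approached as far as the arm can. A call with a gripper value outside its range is refused whole. The fingers move at their own pace and stop on an object; the grip force is fixed at half the most. Time passes only in rows, so rows that repeat a pose let the fingers close. It gives the time, the measured TCP pose, the force, the opening and the grip force at its end, in the units of the state.
- arm.read_state(): the state, without advancing time (a new reading comes with each control period).
- eyes.read_camera(name): name is "side" or "top" or "wrist"; returns (picture, depth): 384x512x3 uint8, red, green, blue; 384x512 float32, m along the optical axis (not along the pixel's ray), 0 where there is no reading.
- eyes.camera_info(name): a dict with "fx", "fy", "cx", "cy" (pixels), "rvec" (rotation vector, rad) and "tvec" (3), from world to camera coordinates, as OpenCV has them; the wrist camera has in their place "tool_from_camera" (4x4, takes a point from camera to tool coordinates, whose origin is the TCP and whose axes are the flange's). Camera axes: x right, y down, z forward; pixel columns grow to the right and rows downward; lengths in m; the calibration is good to about 2 mm. A picture is of the moment at which its call begins: read the wrist's pose just before it. camera_info takes no time and is no camera call.
- arm.finish_job(): hands the job in; it is judged then, once.
The state is a dict: "time_s": time; "qpos": joint angles; "qvel": joint speeds; "tau": joint torques, N m; "eef_pos": TCP position; "eef_rot": TCP orientation; "ft_force": force on the tool from outside, world axes, zero at the start; "torque": the same for the moment, N m; "gripper_width": opening from 0.0 (shut) to 1.0 (fully open); "grasp_force": force on a finger pad.
Only numpy, scipy, OpenCV 4.12 (cv2) and the standard library are available. Lean on these libraries where they do the work, as an engineer would, in place of code of your own. Each camera call takes 0.05 s, during which the arm holds its last target. There are 200 camera calls.

## Working session

There is one attempt and no reset: what is moved stays moved. The work goes in short steps, Python scripts to look and compute and a tool call to move; the robot and the scene stay as the last step left them, time stands still between calls to the robot, and variables do not carry over. Pictures are saved under pics/ and viewed, at most 10 in all, crops included, and the job is handed in when it is done.

Besides the shell and the picture viewer there is one more tool, called after "Emit:" by a JSON object that holds its "name" and its "arguments". servo_tool: Moves the arm, as the interface text tells. Its arguments: {"type":"object","properties":{"commands":{"type":"string"}},"required":["commands"]}

```bash
mkdir -p pics; cat > h.py <<'E'
import numpy as np, cv2
from plant import arm, eyes
from scipy.spatial.transform import Rotation as R
def cam(name):
    s=arm.read_state(); p,d=eyes.read_camera(name); return s,p,d
def world(name,u,v,z,s=None):
    i=eyes.camera_info(name)
    c=np.array([(u-i['cx'])/i['fx']*z,(v-i['cy'])/i['fy']*z,z])
    if name=='wrist':
        T=np.array(i['tool_from_camera']); t=T[:3,:3]@c+T[:3,3]
        return R.from_euler('xyz',s['eef_rot'],degrees=True).apply(t)+s['eef_pos']
    M=cv2.Rodrigues(np.array(i['rvec'],float))[0]
    return M.T@(c-np.array(i['tvec'],float).ravel())
E
python3 - <<'E'
from h import *
for n in ('top','side'):
    s,p,d=cam(n); np.savez(f'{n}0.npz',p=p,d=d); cv2.imwrite(f'pics/{n}0.png',p[:,:,::-1])
print(s)
E
```

```text
{'time_s': 0.05, 'qpos': array([-5.92662768e+01,  1.46541022e+01,  6.13052035e+00, -2.55777871e-02,
       -8.15823264e+01, -1.63051233e+01]), 'qvel': array([ 0.11060693,  0.09895826,  0.1492028 ,  0.10420499, -0.04179428,
       -0.09513162]), 'tau': array([-3.50390117e-03, -3.87991369e+01,  2.38768476e+01,  5.38773626e+00,
       -3.51727489e-03,  9.32922433e-06]), 'eef_pos': array([ 0.13696106, -0.53217055,  0.23038934]), 'eef_rot': array([ 1.79891249e+02, -5.45630346e-03, -1.65575163e+02]), 'ft_force': array([-0.66252947,  0.37000223, -0.31705685]), 'torque': array([-0.01481709,  0.00966235,  0.01703401]), 'grasp_force': 0.0, 'gripper_width': 0.9991081008505168}
```

View pics/top0.png

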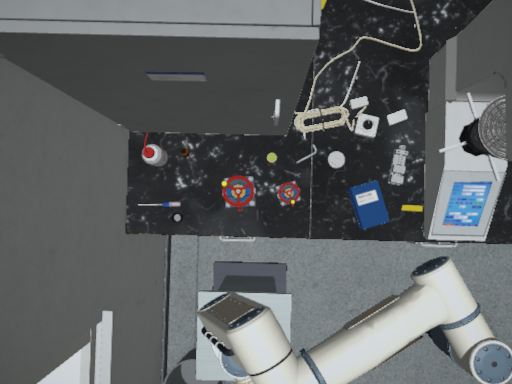

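View pics/side0.png

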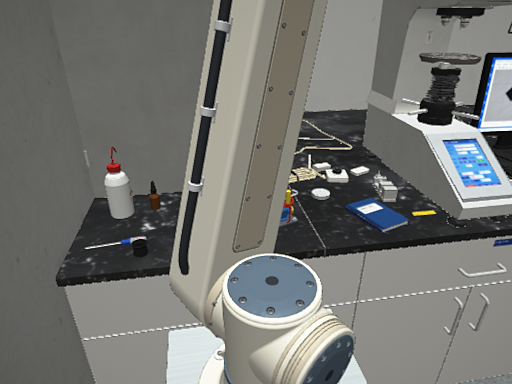

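The top view shows two red wheels: a larger one at (238,191) and a smaller one at (289,193). There is also a yellow-green round thing at (272,157) and a yellow block at (411,208). The large wheel fits the description, with its handle probably near (225,184). I'll check that in a close crop.

```bash
python3 - <<'E'
from h import *
f=np.load('top0.npz');p,d=f['p'],f['d']
cv2.imwrite('pics/crop1.png',cv2.resize(p[150:230,200:320,::-1],None,fx=6,fy=6,interpolation=cv2.INTER_CUBIC))
for u,v in [(238,191),(225,184),(289,193),(293,203),(160,211),(152,155),(184,152),(177,217),(230,90),(210,220),(272,157)]:
    print(u,v,world('top',u,v,d[v,u]).round(3))
E
```

```text
238 191 [0.491 0.03  0.105]
225 184 [0.51  0.068 0.156]
289 193 [ 0.49  -0.137  0.071]
293 203 [ 0.458 -0.155 -0.   ]
160 211 [0.419 0.301 0.002]
152 155 [0.596 0.301 0.149]
184 152 [0.617 0.214 0.066]
177 217 [0.4   0.24  0.013]
230 90 [0.689 0.024 0.638]
210 220 [0.392 0.128 0.001]
272 157 [ 0.613 -0.079  0.014]
```

View pics/crop1.png

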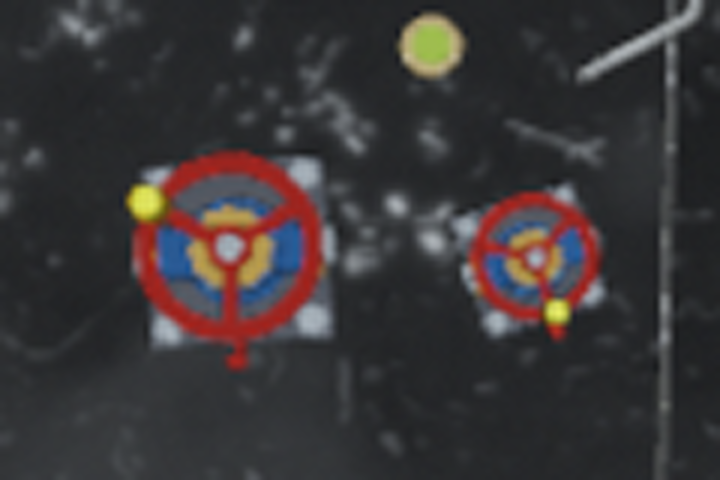

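The crop shows two valves. The larger has its wheel centre at full-picture (238.3,191.2), its yellow handle at (224.7,183.7) and its index finger at (239.5,209). The smaller is at (289,193), with its handle at (293,202), and is not for this job. The larger wheel's height of 0.105 and the handle top at 0.156 both fit. The handle is about 240° open, counter-clockwise from the index finger. I'll check the camera mount and the cabinet next.

```bash
python3 - <<'E'
from h import *
i=eyes.camera_info('wrist');print({k:np.array(v).round(3).tolist() for k,v in i.items()})
f=np.load('top0.npz');d=f['d']
for u,v in [(230,20),(230,60),(230,120),(230,130),(230,136),(300,130),(440,200),(470,200),(239,209)]: print(u,v,world('top',u,v,d[v,u]).round(3))
s=arm.read_state()
r=R.from_euler('xyz',s['eef_rot'],degrees=True)
print((r.inv().apply(np.array([.48,.03,.29])-s['eef_pos'])).round(3),(r.inv()*R.from_euler('xyz',[180,0,180],degrees=True)).as_rotvec().round(3))
E
```

```text
{'fx': 332.897, 'fy': 332.897, 'cx': 251.967, 'cy': 191.132, 'tool_from_camera': [[0.001, -0.962, -0.272, 0.069], [1.0, 0.001, 0.0, 0.0], [-0.0, -0.272, 0.962, -0.142], [0.0, 0.0, 0.0, 1.0]]}
230 20 [0.713 0.003 0.96 ]
230 60 [0.69  0.011 0.842]
230 120 [0.689 0.049 0.276]
230 130 [0.69  0.062 0.093]
230 136 [0.683 0.068 0.   ]
300 130 [ 0.707 -0.172  0.019]
440 200 [ 0.478 -0.602  0.149]
470 200 [ 0.48  -0.695  0.148]
239 209 [0.433 0.025 0.095]
[-0.472  0.459 -0.059] [ 0.002 -0.     0.252]
```

Emit:
{"name": "servo_tool", "arguments": {"commands": "0 -0.02 0.02 -0.01 0 0 0.01; 0 -0.06 0.058 -0.03 0 0 0.03; 0 -0.1 0.097 -0.045 0 0 0.05; 0 -0.143 0.139 -0.059 0 0 0.08; 0 -0.186 0.181 -0.059 0 0 0.11; 0 -0.229 0.223 -0.059 0 0 0.14; 0 -0.272 0.265 -0.059 0 0 0.17; 0 -0.315 0.306 -0.059 0 0 0.2; 0 -0.358 0.348 -0.059 0 0 0.22; 0 -0.4 0.39 -0.059 0 0 0.24; 0 -0.44 0.428 -0.059 0 0 0.252; 0 -0.472 0.459 -0.059 0 0 0.252"}}

```text
time_s: 1.6
eef_pos: [0.4803, 0.0315, 0.2897]
eef_rot: [-180.0, -0.1, -180.0]
ft_force: [0.5, -0.3, -0.9]
gripper_width: 1.001
grasp_force: 0.0
```

Emit:
{"name": "servo_tool", "arguments": {"commands": "0 0 0 0 0 0 0; 0 0 0 0 0 0 0"}}

```text
time_s: 1.85
eef_pos: [0.4795, 0.0293, 0.2899]
eef_rot: [-180.0, -0.1, -180.0]
ft_force: [-0.0, -0.1, -0.5]
gripper_width: 1.0
grasp_force: 0.0
```

```bash
python3 - <<'E'
from h import *
s,p,d=cam('wrist'); np.savez('w0.npz',p=p,d=d,pos=s['eef_pos'],rot=s['eef_rot']); cv2.imwrite('pics/w0.png',p[:,:,::-1])
print(s['time_s'],s['eef_pos'],s['eef_rot'],s['qpos'].round(1))
E
```

```text
1.85 [0.47952301 0.02933732 0.28993288] [-1.79976812e+02 -5.49614548e-02 -1.79991803e+02] [  22.2    6.     4.     0.   -88.1 -112.2]
```

View pics/w0.png

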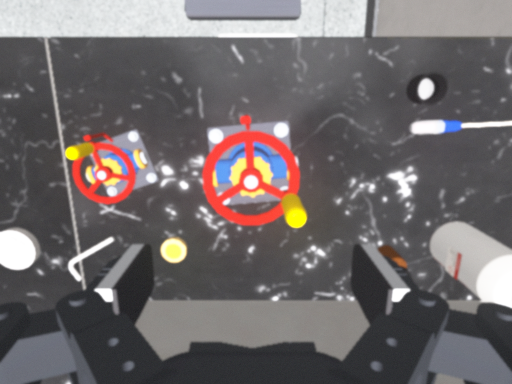

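The wrist view shows the large wheel's hub at (251,181), its yellow handle from (290,200) at the bottom to (295,218) at the top, and its index finger at (246,120). I'll fit the rim and handle from depth.

```bash
python3 - <<'E'
from h import *
from scipy.optimize import least_squares
f=np.load('w0.npz');p=f['p'].astype(int);d=f['d'];s=dict(eef_pos=f['pos'],eef_rot=f['rot'])
def pts(mask):
    v,u=np.nonzero(mask); return np.array([world('wrist',a,b,d[b,a],s) for a,b in zip(u,v)])
box=np.zeros(d.shape,bool); box[105:235,195:320]=1
r,g,b=p[...,0],p[...,1],p[...,2]
P=pts(box&(r>120)&(g<60)&(b<60)&(d>0))
rad=lambda c,P:np.hypot(P[:,0]-c[0],P[:,1]-c[1])
c=np.array([.491,.03])
for k in range(5):
    q=P[(P[:,2]>.084)&(abs(rad(c,P)-.046)<.008)]
    c=least_squares(lambda c:rad(c,q)-c[2],[*c,.046],loss='soft_l1',f_scale=.002).x[:3]; R0=c[2]; c=c[:2]
print('centre',c.round(4),'r',R0.round(4),'n',len(q),'ztop',np.percentile(q[:,2],95).round(4))
print('hub',world('wrist',251,181,d[181,251],s).round(4))
Y=pts(box&(r>150)&(g>140)&(b<90)&(d>0))
T=Y[Y[:,2]>.1525]; print('handle top',len(T),T.mean(0).round(4),((T.max(0)+T.min(0))/2).round(4),np.ptp(T,0).round(4))
h=(T.max(0)+T.min(0))[:2]/2
I=P[(P[:,2]>.08)&(rad(c,P)>.057)&(rad(c,P)<.067)&(P[:,0]<c[0])]; print('index',len(I),I.mean(0).round(4))
an=lambda q:np.degrees(np.arctan2(q[1]-c[1],q[0]-c[0]))
print('angles',an(h),an(I.mean(0)[:2]),'rad h',np.linalg.norm(h-c),'open deg',(an(h)-an(I.mean(0)[:2]))%360)
E
```

```text
Traceback (most recent call last):
IndexError: too many indices for array: array is 1-dimensional, but 2 were indexed
```

```bash
cat > fit.py <<'E'
from h import *
from scipy.optimize import least_squares
f=np.load('w0.npz');p=f['p'].astype(int);d=f['d'];s=dict(eef_pos=f['pos'],eef_rot=f['rot'])
print(p[132,250],p[217,295],d[181,251],d[132,250])
def pts(mask):
    v,u=np.nonzero(mask); return np.array([world('wrist',a,b,d[b,a],s) for a,b in zip(u,v)])
box=np.zeros(d.shape,bool); box[105:235,195:320]=1
r,g,b=p[...,0],p[...,1],p[...,2]
P=pts(box&(r>g+80)&(r>b+80)&(d>0))
rad=lambda c,P:np.hypot(P[:,0]-c[0],P[:,1]-c[1])
c=np.array([.491,.03])
for k in range(5):
    q=P[(P[:,2]>.084)&(abs(rad(c,P)-.046)<.008)]
    c=least_squares(lambda c:rad(c,q)-c[2],[*c,.046],loss='soft_l1',f_scale=.002).x[:3]; R0=c[2]; c=c[:2]
print('centre',c.round(4),'r',R0.round(4),'n',len(q),'ztop',np.percentile(q[:,2],95).round(4))
print('hub',world('wrist',251,181,d[181,251],s).round(4))
Y=pts(box&(r>150)&(g>140)&(b<120)&(d>0))
T=Y[Y[:,2]>.1525]; print('handle top',len(T),T.mean(0).round(4),((T.max(0)+T.min(0))/2).round(4),np.ptp(T,axis=0).round(4))
h=(T.max(0)+T.min(0))[:2]/2
I=P[(P[:,2]>.08)&(rad(c,P)>.057)&(rad(c,P)<.067)&(P[:,0]<c[0])]; print('index',len(I),I.mean(0).round(4))
an=lambda q:np.degrees(np.arctan2(q[1]-c[1],q[0]-c[0]))
print('angles',an(h),an(I.mean(0)[:2]),'rad h',np.linalg.norm(h-c),'open deg',(an(h)-an(I.mean(0)[:2]))%360)
E
python3 fit.py
```

```text
[249  81  77] [255 255   0] 0.34048074 0.33391148Traceback (most recent call last):
  File "fit.py", line 9, in <module>
    P=pts(box&(r>g+80)&(r>b+80)&(d>0))
  File "fit.py", line 6, in pts
    v,u=np.nonzero(mask); return np.array([world('wrist',a,b,d[b,a],s) for a,b in zip(u,v)])
                                           ~~~~~^^^^^^^^^^^^^^^^^^^^^^
  File "h.py", line 7, in world
    i=eyes.camera_info(name)
ValueError: time passes only in moves, steps and waits
```

```bash
python3 - <<'E'
t=open('h.py').read()
t=t.replace("def world","import functools\ninfo=functools.lru_cache(None)(lambda n:eyes.camera_info(n))\ndef world").replace("i=eyes.camera_info(name)","i=info(name)")
open('h.py','w').write(t)
E
python3 fit.py
```

```text
[249  81  77] [255 255   0] 0.34048074 0.33391148
centre [0.4932 0.0279] r 0.0452 n 2647 ztop 0.0961
hub [0.4933 0.0288 0.1016]
handle top 215 [0.5149 0.0689 0.1537] [0.5151 0.0688 0.1541] [0.0151 0.0152 0.0032]
index 75 [0.4324 0.0223 0.092 ]
angles 61.80643198499647 -174.72621682896283 rad h 0.04633435968692784 open deg 236.5326488139593
```

Centre is (0.4932,0.0281) and the radius fits, with the handle at (0.515,0.069), 61.8° round. The stop is about -175°, so the wheel is roughly 236° open. I'll descend and grip.

Emit:
{"name": "servo_tool", "arguments": {"commands": "0 -0.018 0.02 0 0 0 0; 0 -0.0355 0.0396 0.01 0 0 0; 0 -0.0355 0.0396 0.05 0 0 0; 0 -0.0355 0.0396 0.09 0 0 0; 0 -0.0355 0.0396 0.13 0 0 0; 0 -0.0355 0.0396 0.16 0 0 0; 0 -0.0355 0.0396 0.178 0 0 0; 0 -0.0355 0.0396 0.178 0 0 0; 0 -0.0355 0.0396 0.178 0 0 0; 0 -0.0355 0.0396 0.178 0 0 0"}}

```text
time_s: 3.15
eef_pos: [0.516, 0.0691, 0.1135]
eef_rot: [180.0, 0.1, 180.0]
ft_force: [-0.2, -0.6, 0.6]
gripper_width: 1.001
grasp_force: 0.0
```

Emit:
{"name": "servo_tool", "arguments": {"commands": "255 0 0 0 0 0 0; 255 0 0 0 0 0 0; 255 0 0 0 0 0 0; 255 0 0 0 0 0 0; 255 0 0 0 0 0 0; 255 0 0 0 0 0 0; 255 0 0 0 0 0 0; 255 0 0 0 0 0 0"}}

```text
time_s: 4.15
eef_pos: [0.5153, 0.0689, 0.1125]
eef_rot: [-180.0, 0.0, 180.0]
ft_force: [-1.9, -1.7, 4.4]
gripper_width: 0.221
grasp_force: 58.6
```

```bash
python3 - <<'E'
from h import *
s,p,d=cam('wrist'); cv2.imwrite('pics/w1.png',p[:,:,::-1])
print(s)
c=np.array([.4932,.0281]); r=.046; a0=61.8
def rows(a0,a1,n):
    for a in np.linspace(a0,a1,n+1)[1:]:
        D=r*np.array([np.cos(np.radians(a))-np.cos(np.radians(a0)),np.sin(np.radians(a))-np.sin(np.radians(a0))])
        print('255 %.4f %.4f 0 0 0 0;'%(-D[0],D[1]),end=' ')
    print()
rows(61.8,61.8-180,12)
E
```

```text
{'time_s': 4.15, 'qpos': array([ 2.49038003e+01,  1.51878022e+01, -1.08906689e+01,  1.72251346e-02,
       -6.39228426e+01, -1.14921232e+02]), 'qvel': array([-0.13420605, -0.13905535, -0.04661323,  0.11187029,  0.12151232,
       -0.03969261]), 'tau': array([ 7.39025529e-01, -3.52152157e+01,  2.13426840e+01,  4.23673555e+00,
        7.03750737e-01, -1.34508853e-03]), 'eef_pos': array([0.51532178, 0.06890964, 0.11246248]), 'eef_rot': array([-1.79985415e+02,  5.32683297e-03,  1.79990141e+02]), 'ft_force': array([-1.88633107, -1.67966852,  4.35781473]), 'torque': array([-0.5225162 ,  0.51038146,  0.03196895]), 'grasp_force': 58.628782513551414, 'gripper_width': 0.22109167702060598}
255 -0.0098 -0.0070 0 0 0 0; 255 -0.0174 -0.0163 0 0 0 0; 255 -0.0223 -0.0272 0 0 0 0; 255 -0.0242 -0.0391 0 0 0 0; 255 -0.0230 -0.0510 0 0 0 0; 255 -0.0188 -0.0623 0 0 0 0; 255 -0.0118 -0.0720 0 0 0 0; 255 -0.0025 -0.0796 0 0 0 0; 255 0.0084 -0.0846 0 0 0 0; 255 0.0203 -0.0865 0 0 0 0; 255 0.0322 -0.0853 0 0 0 0; 255 0.0435 -0.0811 0 0 0 0;
```

View pics/w1.png

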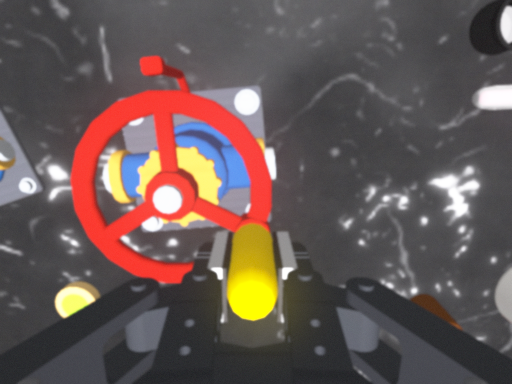

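The handle sits between the pads at (252,270), with 59 N of grip. I'll turn clockwise 90° and check the forces.

Emit:
{"name": "servo_tool", "arguments": {"commands": "255 -0.0098 -0.0070 0 0 0 0; 255 -0.0174 -0.0163 0 0 0 0; 255 -0.0223 -0.0272 0 0 0 0; 255 -0.0242 -0.0391 0 0 0 0; 255 -0.0230 -0.0510 0 0 0 0; 255 -0.0188 -0.0623 0 0 0 0; 255 -0.0188 -0.0623 0 0 0 0; 255 -0.0188 -0.0623 0 0 0 0"}}

```text
time_s: 5.2
eef_pos: [0.5346, 0.0054, 0.1125]
eef_rot: [-179.9, 0.1, 180.0]
ft_force: [4.3, -5.2, 0.3]
gripper_width: 0.216
grasp_force: 58.7
```

```bash
cat > rows.py <<'E'
import numpy as np,sys
r=.046
def rows(a0,a1,n):
    for a in np.linspace(a0,a1,n+1)[1:]:
        D=r*np.array([np.cos(np.radians(a))-np.cos(np.radians(a0)),np.sin(np.radians(a))-np.sin(np.radians(a0))])
        print('255 %.4f %.4f 0 0 0 0'%(-D[0],D[1]),end='; ')
    print()
E
python3 - <<'E'
from rows import *
from plant import arm
s=arm.read_state();p=s['eef_pos'][:2]-[.4932,.0281];print(np.degrees(np.arctan2(p[1],p[0])),np.hypot(*p),s['ft_force'],s['grasp_force'])
rows(-28.2,-148.2,8)
E
```

```text
-28.793641294789907 0.04721920184855 [ 4.29392382 -5.18437259  0.25999851] 58.69108431274071
255 0.0070 -0.0098 0 0 0 0; 255 0.0163 -0.0174 0 0 0 0; 255 0.0272 -0.0223 0 0 0 0; 255 0.0391 -0.0242 0 0 0 0; 255 0.0510 -0.0230 0 0 0 0; 255 0.0623 -0.0188 0 0 0 0; 255 0.0720 -0.0118 0 0 0 0; 255 0.0796 -0.0025 0 0 0 0;
```

Emit:
{"name": "servo_tool", "arguments": {"commands": "255 0.0070 -0.0098 0 0 0 0; 255 0.0163 -0.0174 0 0 0 0; 255 0.0272 -0.0223 0 0 0 0; 255 0.0391 -0.0242 0 0 0 0; 255 0.0510 -0.0230 0 0 0 0; 255 0.0623 -0.0188 0 0 0 0; 255 0.0720 -0.0118 0 0 0 0; 255 0.0796 -0.0025 0 0 0 0; 255 0.0796 -0.0025 0 0 0 0; 255 0.0796 -0.0025 0 0 0 0"}}

```text
time_s: 6.45
eef_pos: [0.4545, 0.005, 0.1124]
eef_rot: [180.0, -0.0, -180.0]
ft_force: [0.1, 2.2, 5.3]
gripper_width: 0.213
grasp_force: 59.4
```

```bash
python3 - <<'E'
from rows import *
rows(-148.2,-172.2,4); rows(-172.2,-184.2,6)
E
```

```text
255 0.0023 0.0042 0 0 0 0; 255 0.0042 0.0087 0 0 0 0; 255 0.0056 0.0133 0 0 0 0; 255 0.0065 0.0180 0 0 0 0; 
255 0.0002 0.0016 0 0 0 0; 255 0.0003 0.0032 0 0 0 0; 255 0.0004 0.0048 0 0 0 0; 255 0.0004 0.0064 0 0 0 0; 255 0.0004 0.0080 0 0 0 0; 255 0.0003 0.0096 0 0 0 0;
```

Emit:
{"name": "servo_tool", "arguments": {"commands": "255 0.0023 0.0042 0 0 0 0; 255 0.0042 0.0087 0 0 0 0; 255 0.0056 0.0133 0 0 0 0; 255 0.0065 0.0180 0 0 0 0; 255 0.0065 0.0180 0 0 0 0; 255 0.0065 0.0180 0 0 0 0"}}

```text
time_s: 7.2
eef_pos: [0.4487, 0.0231, 0.1124]
eef_rot: [179.9, 0.1, -180.0]
ft_force: [4.3, 2.5, 3.4]
gripper_width: 0.218
grasp_force: 59.1
```

Emit:
{"name": "servo_tool", "arguments": {"commands": "255 0.0002 0.0016 0 0 0 0; 255 0.0002 0.0016 0 0 0 0; 255 0.0002 0.0016 0 0 0 0"}}

```text
time_s: 7.58
eef_pos: [0.4486, 0.0238, 0.1125]
eef_rot: [-180.0, 0.1, -180.0]
ft_force: [6.2, -2.8, 2.3]
gripper_width: 0.219
grasp_force: 59.2
```

Emit:
{"name": "servo_tool", "arguments": {"commands": "255 0 0.002 0 0 0 0; 255 0 0.002 0 0 0 0; 255 0 0.002 0 0 0 0"}}

```text
time_s: 7.95
eef_pos: [0.4486, 0.0239, 0.1125]
eef_rot: [-179.8, 0.1, -180.0]
ft_force: [8.5, -9.3, -0.0]
gripper_width: 0.216
grasp_force: 59.3
```

Emit:
{"name": "servo_tool", "arguments": {"commands": "255 0 0.002 0 0 0 0; 255 0 0.002 0 0 0 0; 255 0 0.002 0 0 0 0"}}

```text
time_s: 8.32
eef_pos: [0.4485, 0.024, 0.1125]
eef_rot: [-179.6, 0.0, -180.0]
ft_force: [9.8, -17.8, -0.8]
gripper_width: 0.215
grasp_force: 59.5
```

```bash
python3 - <<'E'
from h import *
s,p,d=cam('wrist'); cv2.imwrite('pics/w2.png',p[:,:,::-1])
p=s['eef_pos'][:2]-[.4932,.0281];print(np.degrees(np.arctan2(p[1],p[0])),np.hypot(*p),s['eef_pos'],s['ft_force'])
E
```

```text
-174.76780716373725 0.04485529087392669 [0.44853161 0.02400955 0.11247445] [  9.79391063 -17.80757454  -0.78293437]
```

View pics/w2.png

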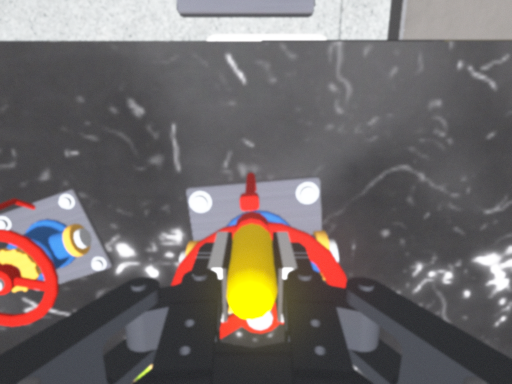

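The wheel is on its stop: the handle is beside the red finger at (250,200), the position stays at -175°, and the push-back rises to 18 N. Refitting the circle from the poses so far gives centre (0.4942,0.028), with the command about 3.8 mm past the stop. Next are the back-off rows.

```bash
python3 - <<'E'
from rows import *
c=np.array([.4942,.028]);o=np.array([.4478,.0278])
for a in np.arange(-160,6,15):
    D=c+r*np.array([np.cos(np.radians(a)),np.sin(np.radians(a))])-o; print('255 %.4f %.4f 0 0 0 0'%(-D[0],D[1]),end='; ')
print();rows(5,185,12);rows(-175,5,12)
E
```

```text
255 -0.0032 -0.0155 0 0 0 0; 255 -0.0087 -0.0262 0 0 0 0; 255 -0.0168 -0.0350 0 0 0 0; 255 -0.0270 -0.0415 0 0 0 0; 255 -0.0384 -0.0451 0 0 0 0; 255 -0.0504 -0.0456 0 0 0 0; 255 -0.0621 -0.0430 0 0 0 0; 255 -0.0728 -0.0375 0 0 0 0; 255 -0.0816 -0.0294 0 0 0 0; 255 -0.0881 -0.0192 0 0 0 0; 255 -0.0917 -0.0078 0 0 0 0; 255 -0.0922 0.0042 0 0 0 0; 
255 0.0026 0.0117 0 0 0 0; 255 0.0081 0.0224 0 0 0 0; 255 0.0163 0.0312 0 0 0 0; 255 0.0264 0.0377 0 0 0 0; 255 0.0378 0.0413 0 0 0 0; 255 0.0498 0.0418 0 0 0 0; 255 0.0616 0.0392 0 0 0 0; 255 0.0722 0.0337 0 0 0 0; 255 0.0811 0.0256 0 0 0 0; 255 0.0875 0.0154 0 0 0 0; 255 0.0911 0.0040 0 0 0 0; 255 0.0916 -0.0080 0 0 0 0; 
255 -0.0026 -0.0117 0 0 0 0; 255 -0.0081 -0.0224 0 0 0 0; 255 -0.0163 -0.0312 0 0 0 0; 255 -0.0264 -0.0377 0 0 0 0; 255 -0.0378 -0.0413 0 0 0 0; 255 -0.0498 -0.0418 0 0 0 0; 255 -0.0616 -0.0392 0 0 0 0; 255 -0.0722 -0.0337 0 0 0 0; 255 -0.0811 -0.0256 0 0 0 0; 255 -0.0875 -0.0154 0 0 0 0; 255 -0.0911 -0.0040 0 0 0 0; 255 -0.0916 0.0080 0 0 0 0;
```

Emit:
{"name": "servo_tool", "arguments": {"commands": "255 -0.0032 -0.0155 0 0 0 0; 255 -0.0087 -0.0262 0 0 0 0; 255 -0.0168 -0.0350 0 0 0 0; 255 -0.0270 -0.0415 0 0 0 0; 255 -0.0384 -0.0451 0 0 0 0; 255 -0.0504 -0.0456 0 0 0 0; 255 -0.0621 -0.0430 0 0 0 0; 255 -0.0728 -0.0375 0 0 0 0; 255 -0.0816 -0.0294 0 0 0 0; 255 -0.0881 -0.0192 0 0 0 0; 255 -0.0917 -0.0078 0 0 0 0; 255 -0.0922 0.0042 0 0 0 0"}}

```text
time_s: 9.88
eef_pos: [0.5403, 0.0319, 0.1124]
eef_rot: [-179.9, 0.0, 180.0]
ft_force: [1.1, -1.7, 6.4]
gripper_width: 0.216
grasp_force: 60.3
```

Emit:
{"name": "servo_tool", "arguments": {"commands": "255 0 0 0 0 0 0; 255 0 0 0 0 0 0"}}

```text
time_s: 10.12
eef_pos: [0.5402, 0.0331, 0.1125]
eef_rot: [179.9, 0.0, -180.0]
ft_force: [3.5, 2.0, 6.1]
gripper_width: 0.215
grasp_force: 60.2
```

Emit:
{"name": "servo_tool", "arguments": {"commands": "255 0.0026 0.0117 0 0 0 0; 255 0.0081 0.0224 0 0 0 0; 255 0.0163 0.0312 0 0 0 0; 255 0.0264 0.0377 0 0 0 0; 255 0.0378 0.0413 0 0 0 0; 255 0.0498 0.0418 0 0 0 0; 255 0.0616 0.0392 0 0 0 0; 255 0.0722 0.0337 0 0 0 0; 255 0.0811 0.0256 0 0 0 0; 255 0.0875 0.0154 0 0 0 0; 255 0.0911 0.0040 0 0 0 0; 255 0.0916 -0.0080 0 0 0 0"}}

```text
time_s: 11.62
eef_pos: [0.4486, 0.0244, 0.1125]
eef_rot: [179.9, 0.1, -180.0]
ft_force: [6.2, 2.2, 2.1]
gripper_width: 0.214
grasp_force: 59.9
```

Emit:
{"name": "servo_tool", "arguments": {"commands": "255 0 0 0 0 0 0; 255 0 0 0 0 0 0"}}

```text
time_s: 11.88
eef_pos: [0.4486, 0.0237, 0.1124]
eef_rot: [-180.0, 0.0, 180.0]
ft_force: [4.9, -1.8, 4.8]
gripper_width: 0.22
grasp_force: 60.1
```

Emit:
{"name": "servo_tool", "arguments": {"commands": "255 -0.0026 -0.0117 0 0 0 0; 255 -0.0081 -0.0224 0 0 0 0; 255 -0.0163 -0.0312 0 0 0 0; 255 -0.0264 -0.0377 0 0 0 0; 255 -0.0378 -0.0413 0 0 0 0; 255 -0.0498 -0.0418 0 0 0 0; 255 -0.0616 -0.0392 0 0 0 0; 255 -0.0722 -0.0337 0 0 0 0; 255 -0.0811 -0.0256 0 0 0 0; 255 -0.0875 -0.0154 0 0 0 0; 255 -0.0911 -0.0040 0 0 0 0; 255 -0.0916 0.0080 0 0 0 0"}}

```text
time_s: 13.38
eef_pos: [0.5403, 0.0317, 0.1124]
eef_rot: [-179.9, 0.0, 180.0]
ft_force: [1.7, -2.8, 6.6]
gripper_width: 0.217
grasp_force: 60.3
```

Emit:
{"name": "servo_tool", "arguments": {"commands": "255 0 0 0 0 0 0; 255 0 0 0 0 0 0"}}

```text
time_s: 13.62
eef_pos: [0.5402, 0.0329, 0.1124]
eef_rot: [179.9, 0.0, -180.0]
ft_force: [3.2, 1.9, 5.2]
gripper_width: 0.216
grasp_force: 60.2
```

Each half turn is repeating to within about 1 mm. For the last one I'll slow down near the end.

Emit:
{"name": "servo_tool", "arguments": {"commands": "255 0.0026 0.0117 0 0 0 0; 255 0.0081 0.0224 0 0 0 0; 255 0.0163 0.0312 0 0 0 0; 255 0.0264 0.0377 0 0 0 0; 255 0.0378 0.0413 0 0 0 0; 255 0.0498 0.0418 0 0 0 0; 255 0.0616 0.0392 0 0 0 0; 255 0.0722 0.0337 0 0 0 0; 255 0.0811 0.0256 0 0 0 0; 255 0.0875 0.0154 0 0 0 0; 255 0.0898 0.0090 0 0 0 0; 255 0.0911 0.0040 0 0 0 0"}}

```text
time_s: 15.12
eef_pos: [0.4492, 0.036, 0.1124]
eef_rot: [180.0, 0.0, 180.0]
ft_force: [5.2, 0.7, 5.0]
gripper_width: 0.219
grasp_force: 60.0
```

Emit:
{"name": "servo_tool", "arguments": {"commands": "255 0.0004 -0.0050 0 0 0 0; 255 0.0005 -0.0090 0 0 0 0; 255 0.0005 -0.0115 0 0 0 0; 255 0.0005 -0.0115 0 0 0 0; 255 0.0005 -0.0115 0 0 0 0; 255 0.0005 -0.0115 0 0 0 0; 255 0.0005 -0.0115 0 0 0 0; 255 0.0005 -0.0115 0 0 0 0"}}

```text
time_s: 16.12
eef_pos: [0.4485, 0.0246, 0.1124]
eef_rot: [180.0, 0.0, 180.0]
ft_force: [4.5, -0.2, 6.4]
gripper_width: 0.213
grasp_force: 60.2
```

```bash
python3 - <<'E'
from h import *
s,p,d=cam('wrist'); cv2.imwrite('pics/w3.png',p[:,:,::-1])
q=s['eef_pos'][:2]-[.4942,.028];print(np.degrees(np.arctan2(q[1],q[0])),np.hypot(*q),s)
E
```

```text
-175.77245367681354 0.04578800204494833 {'time_s': 16.125, 'qpos': array([ 2.32365592e+01,  7.59520224e+00, -2.06703923e+01, -1.19977475e-02,
       -6.17262784e+01, -1.13236617e+02]), 'qvel': array([-0.08456735,  0.08436403,  0.03190812,  0.05757102,  0.00341707,
        0.02626782]), 'tau': array([-5.39842411e-02, -2.65494418e+01,  1.72400165e+01,  3.38112742e+00,
       -1.28947422e+00,  1.06662828e-03]), 'eef_pos': array([0.44853658, 0.02462462, 0.11240062]), 'eef_rot': array([1.79987084e+02, 3.29828403e-03, 1.79994260e+02]), 'ft_force': array([ 4.48663168, -0.1662487 ,  6.3928752 ]), 'torque': array([ 0.11167103, -1.33556282,  0.00269369]), 'grasp_force': 60.20456522455788, 'gripper_width': 0.2132791071120786}
```

View pics/w3.png

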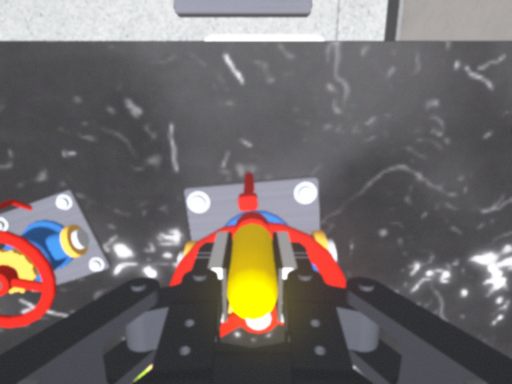

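The handle is back beside the finger at (250,200), within 1° of the stop bearing after two full turns. The wheel is still and the grip is 60 N, so I'm handing in.

```bash
python3 -c "
from plant import arm; print(arm.finish_job())"
```

```text
the job is handed in; nothing more can be done
None
```

I shut the larger valve against its stop and backed it off two full turns, to within about 1° by the arm's measured pose. I handed it in at about 16 s with the wheel still and the yellow handle gripped at 60 N; the judge's verdict was not shown.

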